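# Tuck the lid of the butter box

## Task

The butter box stands open. Using only the fingertips, push its folding green lid over the butter and press it flat, so that the lid's free edge is tucked beneath the dark strip at the other end of the box. Be gentle, do not pinch or lift anything, leave the box where it stands, do not disturb the two jars and the cup, and finish clear of everything.

Things in the scene. Friction and masses are not known exactly. Their poses are not given: they have to be found in the camera images.
- butter_box: white box, 158 (x) x 122 (y) x 60 mm high, about 0.95 kg, loose on rubber feet, a butter block (top 43 mm up) inside. Origin: centre of its underside; x points from the lid's hinge to the dark strip, z up. The shut lid lies on the side walls' tops, 50 mm above the worktop, its upper face at 53 mm, between thin curbs that rise to 54 mm.
- hinge_mid (a point): middle of the lid's hinge line, which runs along the box's y at x = -70 mm, 51.5 mm above the worktop; axes as the box's
- lid_rear (a joint): hinge of the lid's rear panel (70 mm long, 116 wide, 3 thick) on the box, rad: 0 = flat on the box (stop), pi/2 = upright, larger = leaning outwards, away from the box; 1.7 to 1.95 at the start, stop at 2.05. Slightly stiff (0.035 N m): the panel stays about where it is left.
- lid_front (a joint): crease between rear and front panel (also 70 x 116 x 3 mm), rad: 0 = one plane (stop), growing as the front panel bends inwards (down, once folded over); 1.0 to 1.4 at the start. Stiff (0.018 N m), keeps its bend. Folded over, the free edge lands on the side walls short of the strip, the lid a tent; pressing the rear panel near the crease flattens it and slides the edge under the strip.
- finger_mark (a point): centre of the round white finger mark (26 mm across) on the rear panel's outer face, 54 mm from the hinge line and 16 mm from the crease; x points along the panel from the hinge to the crease, z out of the outer face (up when shut)
- lid_edge (a point): middle of the front panel's free edge, 70 mm from the crease, half-way through its thickness; with the lid shut it lies at x = +70 mm in the box, 51.5 mm above the worktop, 10 mm in under the strip
- strip_edge (a point): middle of the lower rear edge of the dark strip, at x = +60 mm in the box, 57 mm above the worktop; axes as the box's. The strip spans the box's width, covers its last 19 mm (x = +60 to +79 mm) and lies 57 to 60 mm above the worktop, over a slot 7 mm high that is open towards the hinge.
- jam: jam jar with green cap, 66 x 66 x 99 mm, loose; origin at the centre of its underside; leave alone
- spice: small spice jar with yellow cap, 44 x 44 x 96 mm, loose; origin at the centre of its underside; leave alone
- cup: striped espresso cup, 65 x 88 x 50 mm with its handle, loose; origin at the centre of its underside; leave alone

How it is judged:
On the way, in this order (a step that is already met when the one before it is completed fails the run):
1. the lid is folded over the box (rear panel below 1.2 rad), its edge not yet under the strip (value of joint lid_rear below 1.2 rad), for 0.05 s.
2. the lid's free edge is under the strip (x of lid_edge in the frame of strip_edge above 0.004 m and z of lid_edge in the frame of strip_edge below 0 m), for 0.1 s.
At the end, for the whole second after the job is handed in: The lid's free edge lies at least 6 mm in under the strip and below its underside, the rear panel is within 0.12 rad of flat and the crease within 0.2 rad of straight; the box stands on the worktop within 30 mm of where it was; jars and cup upright within 20 mm of where they were (x of lid_edge in the frame of strip_edge above 0.006 m and z of lid_edge in the frame of strip_edge below -0.001 m and value of joint lid_rear below 0.12 rad and value of joint lid_front below 0.2 rad and distance of butter_box from where it was at the start of the episode below 0.03 m and height (world z) of butter_box below 0.006 m and linear speed of butter_box below 0.02 m/s and distance of each of jam, spice, cup from where it was at the start of the episode below 0.02 m and angle between each of jam, spice, cup's own z axis and vertical below 0.1 rad); the robot touches nothing.
It fails at once if the box is lifted or tipped (height (world z) of butter_box above 0.012 m or angle between butter_box's own z axis and vertical above 0.15 rad).
It fails at once if the box is shoved away more than 40 mm (distance of butter_box from where it was at the start of the episode above 0.04 m).
It fails at once if the box or its lid is pressed or squeezed with more than 60 N (contact force between the fingers and butter_box above 60 N).
It fails at once if a jar or the cup is moved, lifted or knocked over (distance of any of jam, spice, cup from where it was at the start of the episode above 0.03 m or angle between any of jam, spice, cup's own z axis and vertical above 0.4 rad).
It fails at once if a lid panel is pinched between the fingers ((x of the grasp point in the frame of finger_mark between -0.054 and 0.02 m and y of the grasp point in the frame of finger_mark between -0.06 and 0.06 m and z of the grasp point in the frame of finger_mark between -0.0048 and 0.0012 m and contact force between the fingers and butter_box above 8 N) or (x of the grasp point in the frame of lid_edge between -0.07 and 0.005 m and y of the grasp point in the frame of lid_edge between -0.06 and 0.06 m and z of the grasp point in the frame of lid_edge between -0.003 and 0.003 m and contact force between the fingers and butter_box above 8 N)).
It also fails if it takes over 38 s, if anything falls off the work surface, if the arm or the gripper's body presses on something with over 40 N, if the wrist force passes 120 N, or if a joint passes its speed limit or range.

## Robot

A 6-joint arm with a two-finger parallel gripper is mounted at the origin on a cart in front of the work surface, level with it; the furniture and walls round the work are solid. World frame = base frame: x ahead of the robot, y to its left, z up, the work surface at z = 0. Lengths are in m, angles in rad, forces in N, time in s.
With the tool pointing down it reaches from about 0.225 to 0.875 m from the base axis. Payload 3.4 kg.
Tool frame: the origin (TCP) lies midway between the tips of the shut fingers; the grasp point (between the pads) lies 19 mm behind it; z points along the fingers, y is the line along which they close (so a half turn about z gives the same grasp; the last joint's range is limited). The gripper opens to 85 mm and grips with 20 to 120 N. Pads are 22 mm wide; open, the fingers measure 114 mm over their backs; the gripper's body (76 mm by 85 mm) begins 54 mm behind the grasp point. The pads swing forward as they close: fully open they stand 13 mm farther back than shut.
Start: joints at [1.003, 0.276, 1.505, -0, 1.361, -0.121], TCP at [0.248, 0.519, 0.231] pointing down, gripper open.
Joint ranges: [-2.89, 2.89], [-0.75, 2.08], [0.22, 2.7], [-1.18, 4.32], [0.11, 2.71], [-2.7, 2.7]. Speed limits (rad/s): [2.57, 2.57, 3.14, 3.14, 3.14, 3.14].

## Interface

Orientations are given as a unit quaternion [w, x, y, z].
In Python, from rig import * gives the robot as it stands.
- The arm moves only by the tool apply_moves, never from a script. Its argument "steps" is one flat list of numbers, 4 for each row, row after row: the shift along the world's x, y, z in cm, then the turn about the world's z in degrees. A call has 1 to 8 rows; each row is the pose to reach, as a shift and turn from the pose commanded when the call began; what a row does not reach only later rows make up. A row lasts 1/12 s, in which the tool goes at most 41.7 mm and 7.16 degrees, less where a joint would pass 70% of its speed; a pose out of reach is approached as far as the arm can. A call with a gripper value outside its range is refused whole. "jaw" is the closure in counts, from 0 (fully open) to 255 (shut), set as the call begins (left out, the last holds). The fingers move at their own pace and stop on an object; "newtons" is the grip in N (left out, the last holds). Time passes only in rows, so rows that repeat a pose let the fingers close. It gives the time, the measured TCP pose, the force, the opening and the grip force at its end, in the units of the state.
- get_state(): the state, without advancing time (a new reading comes with each control period).
- get_image(name): name is "scene" or "top" or "wrist"; returns the picture (384x512x3 uint8, red, green, blue); there is no depth.
- calibration(name): a dict with "fx", "fy", "cx", "cy" (pixels), "xyz" and "rotation" of the camera in the world. Camera axes: x right, y up, looking along -z (the intrinsics and any distortion apply to the point x, -y, -z); pixel columns grow to the right and rows downward; lengths in m; the calibration is good to about 2 mm. A picture is of the moment at which its call begins: read the wrist's pose just before it. calibration takes no time and is no camera call; for the wrist camera it gives the pose at the moment of the call.
- sign_off(): hands the job in; it is judged then, once.
The state is a dict: "clock": time; "qpos": joint angles; "qd": joint speeds; "effort": joint torques, N m; "position": TCP position; "ee_rot": TCP orientation; "contact_force": force on the tool from outside, world axes, zero at the start; "moment": the same for the moment, N m; "width": finger opening in m; "gripper_force": force on a finger pad.
Only numpy, scipy, OpenCV 4.12 (cv2) and the standard library are available. Lean on these libraries where they do the work, as an engineer would, in place of code of your own. Each camera call takes 0.05 s, during which the arm holds its last target. There are 200 camera calls.

## Working session

There is one attempt and no reset: what is moved stays moved. The work goes in short steps, Python scripts to look and compute and a tool call to move; the robot and the scene stay as the last step left them, time stands still between calls to the robot, and variables do not carry over. Pictures are saved under pics/ and viewed, at most 10 in all, crops included, and the job is handed in when it is done.

Besides the shell and the picture viewer there is one more tool, called after "Request:" in YAML: its name, and indented under it one key for each argument. apply_moves: Moves the arm, as the interface text tells. Its arguments: {"type":"object","properties":{"steps":{"type":"array","items":{"type":"number"}},"jaw":{"type":"number"},"newtons":{"type":"number"}},"required":["steps"]}

```bash
mkdir -p pics
python3 - <<'E'
from rig import *
import cv2,numpy as np
s=get_state();print(s)
for n in ("scene","top"):
    im=get_image(n);cv2.imwrite(f"pics/{n}0.png",im[:,:,::-1]);c=calibration(n);print(n,c)
E
```

```text
{'clock': 0.0, 'qpos': array([ 1.00300265e+00,  2.76612304e-01,  1.50614842e+00, -2.37647599e-05,
        1.36071200e+00, -1.20991046e-01]), 'qd': array([-1.44477579e-03,  1.88074649e-03, -8.07400857e-04, -3.25600247e-05,
        3.50632309e-04,  1.40107161e-03]), 'effort': array([ 9.24512788e-04, -4.16763318e+01, -2.45801586e+01, -2.98308332e-04,
        1.10727726e-02,  5.62371270e-06]), 'position': array([0.24816369, 0.51809149, 0.23042376]), 'ee_rot': array([-3.06443304e-04,  2.21545166e-01,  9.75149658e-01, -8.88761725e-04]), 'contact_force': array([-0.50398543, -0.28893203, -0.01439   ]), 'moment': array([ 0.0425085 , -0.01223364,  0.00583043]), 'gripper_force': 0.0, 'width': 0.08529535119125868}
scene {'fx': 417.15266431639816, 'fy': 417.15266431639816, 'cx': 252.90654136504048, 'cy': 187.57245438352118, 'xyz': array([-0.17965511, -0.3542232 ,  0.77476776]), 'rotation': array([ 0.78070988,  0.36926232, -0.2180808 , -0.45450874])}
top {'fx': 397.9103011898234, 'fy': 397.9103011898234, 'cx': 258.59109242778504, 'cy': 188.8319970822303, 'xyz': array([0.46488873, 0.06285863, 1.14768308]), 'rotation': array([-0.70101189, -0.03705953,  0.03952832,  0.71108821])}
```

View pics/scene0.png

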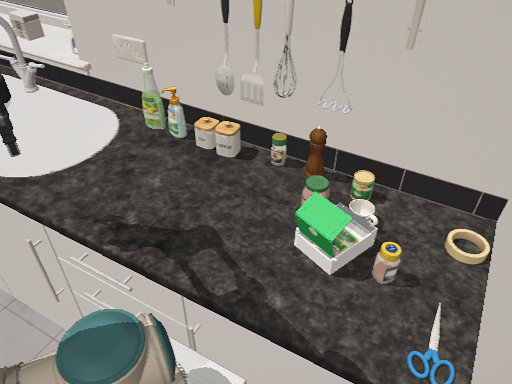

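View pics/top0.png

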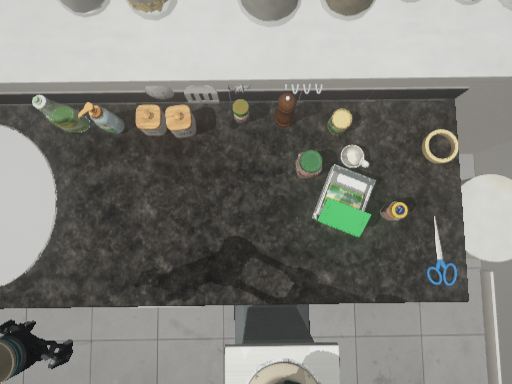

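The box is near (345,200) in the top view and (335,235) in the scene view, hinge towards the robot, strip at the far end. I'll zoom in on both.

```bash
cat > h.py <<'E'
import cv2,numpy as np
from scipy.spatial.transform import Rotation as R
def cam(c):
    q=np.array(c["rotation"]);return R.from_quat(q[[1,2,3,0]]).as_matrix(),np.array(c["xyz"])
def ray(c,u,v):
    M,o=cam(c);return o,M@np.array([(u-c["cx"])/c["fx"],-(v-c["cy"])/c["fy"],-1.])
def onz(c,u,v,z):
    o,d=ray(c,u,v);return o+d*(z-o[2])/d[2]
def proj(c,p):
    M,o=cam(c);q=M.T@(np.array(p)-o);return np.array([c["cx"]+c["fx"]*q[0]/-q[2],c["cy"]+c["fy"]*q[1]/q[2]])
def tri(c1,p1,c2,p2):
    o1,d1=ray(c1,*p1);o2,d2=ray(c2,*p2)
    A=np.stack([d1,-d2],1);t=np.linalg.lstsq(A,o2-o1,rcond=None)[0]
    a,b=o1+t[0]*d1,o2+t[1]*d2;return (a+b)/2,np.linalg.norm(a-b)
E
python3 - <<'E'
import cv2,numpy as np
a=cv2.imread("pics/top0.png")[140:245,280:420];b=cv2.imread("pics/scene0.png")[165:295,270:410]
f=lambda x:cv2.resize(x,(400,int(x.shape[0]*400/x.shape[1])),interpolation=cv2.INTER_CUBIC)
a,b=f(a),f(b);h=max(len(a),len(b))
o=np.zeros((h,800,3),np.uint8);o[:len(a),:400]=a;o[:len(b),400:]=b
cv2.imwrite("pics/z0.png",o)
for n in ("top","scene"):
    im=cv2.imread(f"pics/{n}0.png");hs=cv2.cvtColor(im,cv2.COLOR_BGR2HSV)
    m=cv2.inRange(hs,(50,180,100),(75,255,255));k=cv2.connectedComponentsWithStats(m)
    i=1+np.argmax(k[2][1:,4]);mm=(k[1]==i).astype(np.uint8)
    cn=max(cv2.findContours(mm,0,2)[0],key=cv2.contourArea)
    print(n,k[2][i],cv2.approxPolyDP(cn,2.5,True)[:,0].tolist())
E
```

```text
Traceback (most recent call last):
ValueError: attempt to get argmax of an empty sequence
```

View pics/z0.png

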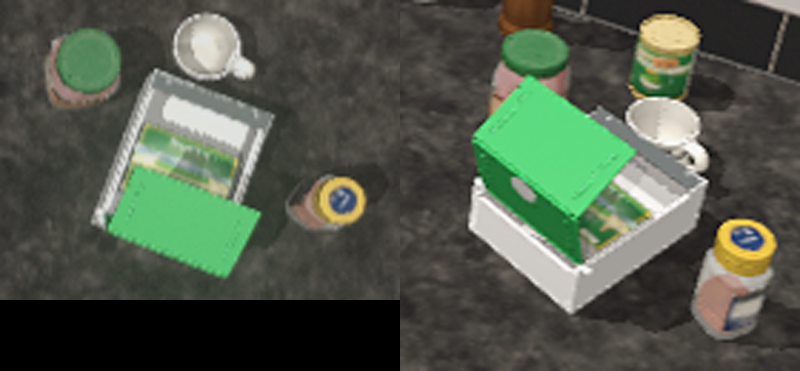

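The crops show: far box corners at about (155,72) and (272,115) in the top crop, near-left corner (97,222). The lid's crease runs (107,228)-(228,275) in the top crop and (475,135)-(580,212) in the scene crop. The white finger mark is at (523,188) in the scene crop.

Run:
```python
from rig import calibration
from h import *
T,S=calibration("top"),calibration("scene")
k=140/400
t=lambda x,y:((x+.5)*k-.5+280,(y+.5)*k-.5+140); s=lambda x,y:((x-400+.5)*k-.5+270,(y+.5)*k-.5+165)
fl=onz(T,*t(155,72),.06);fr=onz(T,*t(272,115),.06);nl=onz(T,*t(97,222),.055)
print("corners",fl,fr,nl,np.linalg.norm(fl-fr),np.linalg.norm(fl-nl))
a=fl-fr;yaw=np.arctan2(-a[0],a[1]);b=fl-nl;print("yaw",np.degrees(yaw),np.degrees(np.arctan2(b[1],b[0])))
print("scene near-right corner z57",onz(S,*s(572,275),.055),"far right",onz(S,*s(708,182),.06))
print("topview near right? ");
P={}
for n,p,q in [("crL",(107,228),(475,135)),("crR",(228,275),(580,212)),("feL",(135,168),(530,78)),("feR",(260,212),(633,152))]:
    P[n],e=tri(T,t(*p),S,s(*q));print(n,P[n],e)
print(np.linalg.norm(P["crL"]-P["crR"]),np.linalg.norm(P["crL"]-P["feL"]),np.linalg.norm(P["crR"]-P["feR"]))
for n,p,z in [("jam",(88,62),.099),("spice",(341,201),.096),("cup",(207,46),.05),("cuph",(245,70),.03)]: print(n,onz(T,*t(*p),z))
yaw=np.mean([np.degrees(yaw),np.degrees(np.arctan2(b[1],b[0]))]);r=np.radians(yaw)
X=np.array([np.cos(r),np.sin(r),0]);Y=np.array([-np.sin(r),np.cos(r),0])
c=(fl+fr)/2-79*X/1000;c[2]=0
h=c-.07*X+[0,0,.0515];print("yaw",yaw,"c",c,"hinge",h)
for n in P:
    d=P[n]-h;print(n,d@X,d@Y,d[2])
```

```text
corners [ 0.64696927 -0.15135729  0.06      ] [ 0.60337162 -0.26290093  0.06      ] [ 0.50288562 -0.09156972  0.055     ] 0.11976117423194108 0.15607578579142975
yaw -21.34840728177084 -22.53602493257647
scene near-right corner z57 [ 0.4490709  -0.20189207  0.055     ] far right [ 0.59869405 -0.26560729  0.06      ]
topview near right? 
crL [ 0.49521074 -0.0917191   0.11729851] 0.00014872875045687854
crR [ 0.45156488 -0.19841431  0.12201256] 0.0004851247037373876
feL [ 0.54702372 -0.11392497  0.14935243] 0.0017485383561426967
feR [ 0.50537104 -0.21938332  0.15022566] 0.004251950221837429
0.11537352946899676 0.0648470447424451 0.06427114991529137
jam [ 0.65078128 -0.08132042  0.099     ]
spice [ 0.51762748 -0.31236283  0.096     ]
cup [ 0.67373936 -0.20524692  0.05      ]
cuph [ 0.65275612 -0.24704719  0.03      ]
yaw -21.942216107173657 c [ 0.55189311 -0.17760907  0.        ] hinge [ 0.48696383 -0.15145208  0.0515    ]
crL -0.014670990877891045 0.05848762899891419 0.06579851456416375
crR -0.015286248540807443 -0.056787912957669856 0.0705125560104729
feL 0.04168641835759797 0.05725134550240623 0.097852426013604
feR 0.042457766231880016 -0.05613213509248041 0.09872566333237276
```

Box yaw is about -22°, its centre (0.552, -0.178) and its hinge (0.487, -0.1515, 0.0515). The panel lengths I measured agree with the sizes given, and lid_rear comes out near 1.79 and lid_front near 1.3. I'll shut the fingers and travel high to the hinge side.

Request:
apply_moves:
  steps: [0.75,-2.7,0,1,1.5,-5.4,0,2,2.25,-8.1,0,3,3,-10.8,0,4,3.75,-13.5,0,4,4.5,-16.2,0,4,5.25,-18.9,0,4,6,-21.6,0,4]
  jaw: 255
  newtons: 20

```text
clock: 0.77
position: [0.3083, 0.3011, 0.231]
ee_rot: [-0.0, 0.187, 0.982, -0.0]
contact_force: [0.1, 0.0, -0.7]
width: -0.0001
gripper_force: 0.0
```

Request:
apply_moves:
  steps: [0.75,-2.7,0,0,1.5,-5.4,0,0,2.25,-8.1,0,0,3,-10.8,0,0,3.75,-13.5,0,0,4.5,-16.2,0,0,5.25,-18.9,0,0,6,-21.6,0,0]

```text
clock: 1.43
position: [0.3682, 0.0852, 0.2311]
ee_rot: [-0.0, 0.187, 0.982, 0.0]
contact_force: [0.5, 0.6, -0.3]
width: -0.0003
gripper_force: 0.0
```

Request:
apply_moves:
  steps: [0.75,-2.7,0,0,1.5,-5.4,0,0,2.25,-8.1,0,0,3,-10.8,0,0,3.75,-13.5,0,0,4.5,-16.2,0,0,5.25,-18.9,0,0,6,-21.6,0,0]

```text
clock: 2.1
position: [0.4283, -0.1307, 0.231]
ee_rot: [-0.0, 0.188, 0.982, 0.0]
contact_force: [0.1, 0.4, -0.1]
width: -0.0001
gripper_force: 0.0
```

Request:
apply_moves:
  steps: [0,0,-2,0,0,0,-4,0,0,0,-6,0,0,0,-8,0,0,0,-10,0,0,0,-11.5,0,0,0,-12.6,0,0,0,-12.6,0]

```text
clock: 2.77
position: [0.4264, -0.1285, 0.103]
ee_rot: [-0.003, 0.187, 0.982, 0.001]
contact_force: [0.0, 0.2, -0.0]
width: 0.0002
gripper_force: 0.0
```

Run:
```python
from rig import *
import cv2
cv2.imwrite("pics/s1.png",cv2.resize(get_image("scene")[140:300,260:420,::-1],(600,600),interpolation=cv2.INTER_CUBIC))
```

```text
(no output)
```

View pics/s1.png

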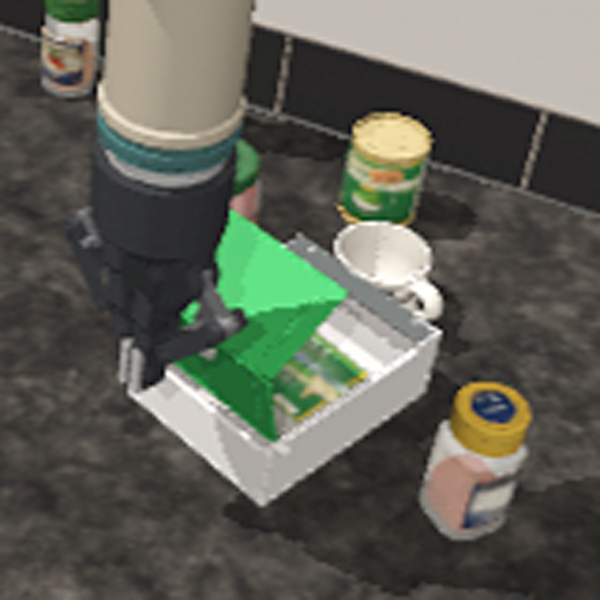

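The fingertips, at about (145,370), stand clear in front of the rear panel and lined up with it. Next I push along the box's x.

Request:
apply_moves:
  steps: [0.93,-0.38,0,0,1.85,-0.75,0,0,2.6,-1.05,0,0,3.15,-1.28,0,0,3.71,-1.5,0,0,4.26,-1.73,0,0,4.82,-1.95,0,0,5.19,-2.1,0,0]

```text
clock: 3.48
position: [0.4812, -0.1507, 0.1053]
ee_rot: [0.0, 0.187, 0.982, 0.0]
contact_force: [-0.1, -0.5, -0.3]
width: 0.0001
gripper_force: 0.2
```

Run:
```python
from rig import *
import cv2
print(get_state()["position"],get_state()["contact_force"])
cv2.imwrite("pics/s2.png",cv2.resize(get_image("scene")[140:300,260:420,::-1],(600,600),interpolation=cv2.INTER_CUBIC))
```

```text
[ 0.48117228 -0.150742    0.10533261] [-0.09407527 -0.51833171 -0.31742417]
```

View pics/s2.png

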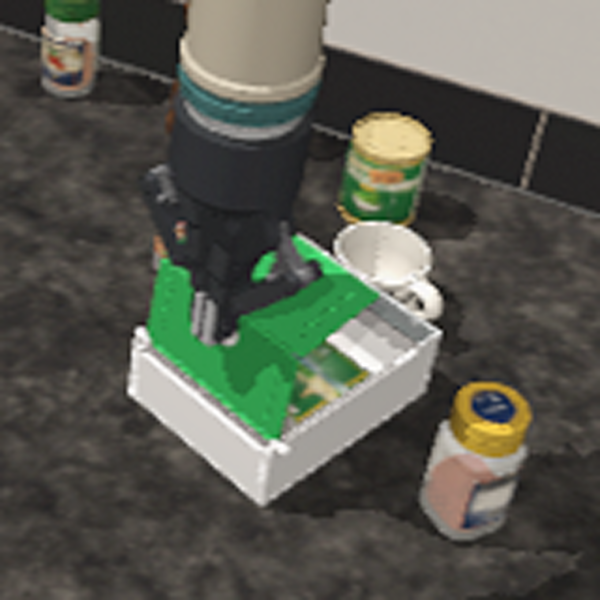

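The rear panel is now about upright, the fingertip is on the finger mark near (230,340), and the box hasn't moved. I'll keep folding along the arc.

Request:
apply_moves:
  steps: [0.46,-0.19,-0.1,0,0.93,-0.38,-0.25,0,1.32,-0.53,-0.4,0,1.73,-0.7,-0.55,0,2.1,-0.85,-0.75,0,2.52,-1.02,-1.1,0,2.89,-1.17,-1.4,0,3.26,-1.32,-1.8,0]

```text
clock: 4.2
position: [0.5135, -0.1639, 0.087]
ee_rot: [0.0, 0.187, 0.982, 0.0]
contact_force: [1.1, 0.3, 0.5]
width: 0.0
gripper_force: 0.1
```

Run:
```python
from rig import *
import cv2
print(get_state()["position"],get_state()["contact_force"])
cv2.imwrite("pics/s3.png",cv2.resize(get_image("scene")[140:300,260:420,::-1],(600,600),interpolation=cv2.INTER_CUBIC))
```

```text
[ 0.51351652 -0.16385622  0.08704852] [1.13867211 0.26415814 0.46552652]
```

View pics/s3.png

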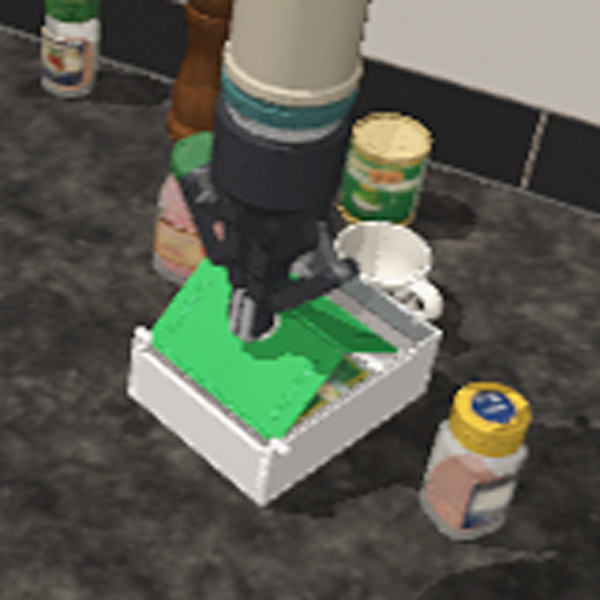

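The lid is a tent at about 0.7 rad with the tip on the mark at (260,325), and the box is still in place. Next I press down towards the crease.

Request:
apply_moves:
  steps: [0.2,-0.08,-0.2,0,0.4,-0.16,-0.45,0,0.65,-0.26,-0.7,0,0.9,-0.36,-1,0,1.15,-0.47,-1.3,0,1.35,-0.55,-1.6,0,1.55,-0.63,-1.9,0,1.65,-0.67,-2.2,0]

```text
clock: 4.92
position: [0.5302, -0.1706, 0.0651]
ee_rot: [0.001, 0.187, 0.982, -0.0]
contact_force: [-0.5, 0.9, 1.3]
width: -0.0002
gripper_force: 0.7
```

Run:
```python
from rig import *
import cv2
print(get_state()["position"],get_state()["contact_force"])
cv2.imwrite("pics/s4.png",cv2.resize(get_image("scene")[140:300,260:420,::-1],(600,600),interpolation=cv2.INTER_CUBIC))
```

```text
[ 0.53023422 -0.17061748  0.06507873] [-0.47648499  0.86496431  1.27584553]
```

View pics/s4.png

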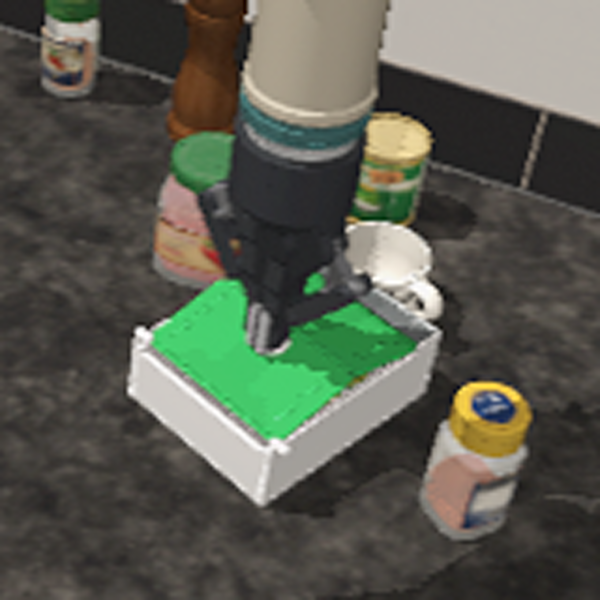

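The lid is nearly flat, its free edge entering under the strip near (410,340). I'll press the rest gently.

Request:
apply_moves:
  steps: [0.1,-0.04,-0.2,0,0.2,-0.08,-0.4,0,0.3,-0.12,-0.6,0,0.3,-0.12,-0.75,0,0.3,-0.12,-0.9,0,0.3,-0.12,-1.0,0,0.3,-0.12,-1.1,0,0.3,-0.12,-1.15,0]

```text
clock: 5.63
position: [0.533, -0.1718, 0.0539]
ee_rot: [0.001, 0.187, 0.982, -0.0]
contact_force: [1.1, 0.3, 0.1]
width: 0.0003
gripper_force: 0.5
```

Request:
apply_moves:
  steps: [0,0,-0.05,0,0,0,-0.1,0,0,0,-0.15,0,0,0,-0.15,0]

```text
clock: 5.97
position: [0.5328, -0.1717, 0.053]
ee_rot: [0.001, 0.187, 0.982, -0.0]
contact_force: [0.1, -0.2, 4.2]
width: -0.0
gripper_force: 2.4
```

Contact force is 4 N at z = 53 mm, so the lid is on its stop. One slightly firmer press, then I rise clear.

Request:
apply_moves:
  steps: [0,0,-0.05,0,0,0,-0.1,0,0,0,-0.1,0]

```text
clock: 6.22
position: [0.5329, -0.1717, 0.053]
ee_rot: [0.001, 0.187, 0.982, -0.0]
contact_force: [-1.8, -0.1, 11.6]
width: -0.0002
gripper_force: 5.4
```

Request:
apply_moves:
  steps: [0,0,0.5,0,0,0,1.5,0,0,0,3.5,0,0,0,6,0,0,0,9,0,0,0,12,0,0,0,15,0,0,0,18,0]

```text
clock: 6.88
position: [0.5318, -0.1712, 0.2331]
ee_rot: [-0.0, 0.187, 0.982, 0.0]
contact_force: [0.9, -0.6, 0.2]
width: -0.0003
gripper_force: 0.0
```

Request:
apply_moves:
  steps: [-2,3,0,0,-4,6,0,0,-6,9,0,0,-8,12,0,0,-10,15,0,0,-12,18,0,0,-14,21,0,0,-14,21,0,0]

```text
clock: 7.55
position: [0.3871, 0.0428, 0.2314]
ee_rot: [-0.002, 0.185, 0.983, 0.001]
contact_force: [0.0, -0.4, -0.1]
width: -0.0002
gripper_force: 0.0
```

Run:
```python
from rig import *
import cv2,numpy as np
a=get_image("top")[140:245,280:420,::-1];b=get_image("scene")[165:295,270:410,::-1]
f=lambda x:cv2.resize(x,(400,int(x.shape[0]*400/x.shape[1])),interpolation=cv2.INTER_CUBIC)
a,b=f(a),f(b);o=np.zeros((max(len(a),len(b)),800,3),np.uint8);o[:len(a),:400]=a;o[:len(b),400:]=b
cv2.imwrite("pics/z1.png",o)
```

```text
(no output)
```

View pics/z1.png

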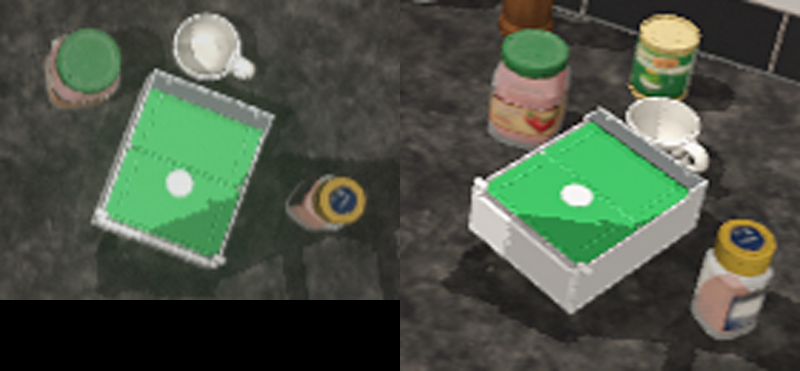

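The lid lies flat, with the mark at (179,183) in the top crop and the edge under the strip along (150,90)-(265,130). The box, jars and cup are where they were.

```bash
python3 -c "
from rig import *
print(sign_off())"
```

```text
the job is handed in; nothing more can be done
None
```

The lid is folded over and pressed flat with its free edge tucked under the strip, the box, jars and cup look unmoved in the last pictures, and the arm finished clear; the job is handed in, with no verdict returned.

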